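# Unlock the tube pump's sprung clamp lever and hold it open

## Robot

A 6-joint arm with a two-finger parallel gripper is mounted at the origin on a cart in front of the work surface, level with it; the furniture and walls round the work are solid. World frame = base frame: x ahead of the robot, y to its left, z up, the work surface at z = 0. Lengths are in m, angles in rad, forces in N, time in s.
With the tool pointing down it reaches from about 0.35 to 0.775 m from the base axis. Payload 7.3 kg.
Tool frame: the origin (TCP) lies between the finger pads; the fingertips stand arm.tcp_to_tips ahead of it and the grasp point (between the pads) lies 3 mm ahead of it (arm.tcp_to_tips is the distance from the TCP to the fingertips, in m); x points along the fingers, z is the direction in which the jaws open and shut, and the axes are right-handed (so a half turn about x gives the same grasp; the last joint's range is limited). The gripper opens to 92 mm and grips with 3 to 60 N. Pads are 19 mm wide; open, the fingers measure 130 mm over their backs; the gripper's body (75 mm by 190 mm) begins 47 mm behind the grasp point.
Start: joints at [-1.285, 0.342, 1.524, -0, 1.275, -0.146], TCP at [0.22, -0.477, 0.249] pointing down, gripper open.
Joint ranges: [-2.53, 2.53], [-0.77, 2.02], [0.04, 2.7], [-1, 4.14], [0.28, 2.66], [-3.11, 3.11]. Speed limits (rad/s): [2.57, 2.57, 3.14, 3.14, 3.14, 3.14].

## Interface

Orientations are given as a unit quaternion [x, y, z, w].
In Python, from bench import arm gives the robot as it stands. The module is installed in compiled form; this text tells all that it offers.
- The arm moves only by the shell command python3 -m jog 'ROWS' [OPENING]. ROWS is JSON, a list of rows, each an object of numbers: "dx", "dy", "dz": the shift along the tool's x, y, z in units of 25 mm (1.0 is 25 mm); "twist": the turn about the tool's x in units of 5 degrees (1.0 is 5 degrees). In form: [{"dx": .., "dy": .., "dz": .., "twist": ..}, ...]. A call has 1 to 20 rows; each row shifts and turns the commanded pose from where the row before left it, along the tool's axes as they then stand; what a row does not reach is not made up. A row lasts 1/8 s, in which the tool goes at most 62.5 mm and 10.7 degrees, less where a joint would pass 70% of its speed; a pose out of reach is approached as far as the arm can. A call is refused whole if a number of a shift passes 1 or a number of a turn 1, either way. A call with a gripper value outside its range is refused whole. OPENING is the finger opening in mm, from 0 to 91.8, set as the call begins (- or left out, the last holds). The fingers move at their own pace and stop on an object; the grip force is fixed at half the most. Time passes only in rows, so rows that do not move let the fingers close. It gives the time, the measured TCP pose, the force and the opening at its end, in the units of the state.
- arm.observe(): the state, without advancing time (a new reading comes with each control period).
- arm.snapshot(name): name is "side" or "top"; returns a dict with "image" (400x640x3 uint8, red, green, blue), "camera_matrix" (3x3 intrinsics, pixels), "view" (4x4, takes a point from world to camera coordinates). Camera axes: x right, y down, z forward; pixel columns grow to the right and rows downward; lengths in m; the calibration is good to about 2 mm. A picture is of the moment at which its call begins. There is no depth.
- arm.close_job(): hands the job in, once; it reports no verdict.
Trained networks look in a picture, given as the dict that the camera call returned (one of the last four; its "shot" number tells which), for a name from the list of things; names that differ only in an ending like _2 or _b are one class to them, and where a whole thing is asked for, a point or a joint stands for the part that bears it (a point fixed in the world has none). Each returns a list of dicts, best first, with "confidence" (0 to 1); they miss things now and then, are a little off and sometimes report something else, mostly with a low value. They report only what shows in the picture. A call takes as long as a camera call. They do not tell look-alikes from the thing itself.
- arm.outline_of(picture, label): "mask" (400x640 bool, what is visible of it) and "at" ([column, row] in pixels, amid what is visible of it).
The state is a dict: "t": time; "q": joint angles; "qvel": joint speeds; "joint_torque": joint torques, N m; "tcp_pos": TCP position; "tcp_rot": TCP orientation; "force": force on the tool from outside, world axes, zero at the start; "wrist_torque": the same for the moment, N m; "finger_gap": finger opening in m.
Only numpy, scipy, OpenCV 4.12 (cv2) and the standard library are available. Lean on these libraries where they do the work, as an engineer would, in place of code of your own. Each camera call takes 0.05 s, during which the arm holds its last target.

## Task

The tube pump's clamp lever has to be held open for a new tube. Turn the lock knob counterclockwise (seen from above) to its stop, lift it straight out of its socket and stand it upright in the clear weigh tray; then swing the sprung lever away from the rotor, all the way to its stop, and finish while the gripper still holds it there against the spring. Do not disturb the other things on the worktop.

Things in the scene. Friction and masses are not known exactly. Their poses are not given: they have to be found in the camera images.
- pump: Tube pump head fixed to the worktop: grey deck, top 30 mm above the worktop, from -75 to +85 mm along its x and +-100 mm along its y; the -x side faces the robot. Origin on the worktop, z up. A rotor with three white rollers stands at (50, 0) mm. Nothing on the deck but the lock knob's top and the lever's post rises above 57 mm.
- socket (a point): Centre of the bayonet socket, at (-35, 10, 30) mm in the pump's frame, axes as the pump's: a steel plate flush with the deck, with a 28 mm square opening and two notches 16 mm wide, opposite each other along the pump's y. The knob's lugs pass the notches when the knob's x is within 7 degrees of the pump's y; they clear the deck after 18 mm of straight lift.
- lock_knob: Loose black knob on a flat steel foot, 75 mm tall, about 120 g. Origin: centre of the underside, z up. Foot 26 mm across with two lugs along the knob's x (40 mm over both, 6 mm high), collar 40 mm across 18 mm up. It starts in the socket, collar on the deck, underside 12 mm above the worktop, its x 55 to 80 degrees clockwise (from above) of the pump's y. It blocks the lever.
- lock_grip (a point): Top of the knob's bar grip, on the knob's axis, 75 mm above its underside, axes as the knob's. The bar is 36 mm long along the knob's x, 14 mm thick along its y, and stands 46 to 75 mm above the underside. The knob turns freely counterclockwise to a stop about 5 degrees past the position where its x is parallel to the pump's y.
- lever (a joint): Lever angle, rad: 0 at rest (sprung; it points to the pump's -y), growing clockwise from above, towards the pump's -x, to the stop at 0.75. Aluminium bar 18 mm wide, 40 to 52 mm above the worktop, on an upright pivot at (0, 60) mm in the pump's frame; post 130 mm from the pivot. The spring pulls at the post with 3.5 N at rest, 6 N at the stop; let go, it swings back.
- lever_post (a point): Point on the axis of the lever's upright round black post, 98 mm above the worktop, at its top. The post is 14 mm in diameter from 52 to 90 mm above the worktop, then 17 mm at the head up to 98 mm; at rest it is at (0, -70) mm in the pump's frame, with the lever at its stop at (-89, -35) mm.
- tray: Clear open weigh tray fixed on the worktop, 70 mm along its x, 100 mm along its y, 22 mm high, walls about 2 mm, floor about 2 mm above the worktop; to the left or the right of the pump. Origin: centre of its underside, on the worktop.
- small_amber: Bystander: amber bottle, 55 mm diameter, 113 mm tall, origin at its underside.
- vial: Bystander: capped vial, 25 mm diameter, 50 mm tall, origin at its underside.
- dark_bottle: Bystander: dark amber bottle with a black cap, 60 mm diameter, 135 mm tall, origin at its underside.
- blue_cap: Bystander: white bottle with a blue cap, 38 x 40 mm, 91 mm tall, origin at its underside.
- red_cap: Bystander: white bottle with a red cap, 36 mm diameter, 87 mm tall, origin at its underside.
Not all that is in view belongs to the job. Leave any turquoise look-alike of the lock_knob alone.

How it is judged:
On the way, in this order (a step that is already met when the one before it is completed fails the run):
1. the lock knob is out of its socket, its foot clear above the deck (z of lock_knob in the frame of socket above 0.01 m), for 0.1 s.
2. the lock knob stands upright in the tray, let go (x of lock_knob in the frame of tray between -0.03 and 0.03 m and y of lock_knob in the frame of tray between -0.045 and 0.045 m and height (world z) of lock_knob below 0.012 m and angle between lock_knob's own z axis and vertical below 0.15 rad and contact force between the fingers and lock_knob below 0.05 N), for 0.2 s.
At the end, for the whole second after the job is handed in: The lever is held at its stop (joint above 0.69 of 0.75 rad, still) by the fingers, which press on it with more than 1.5 N, and the lock knob stands upright (within 0.15 rad) and at rest on the tray's floor, let go (all of step 2 and value of joint lever above 0.69 rad and velocity of joint lever between -0.1 and 0.1 rad/s and contact force between the fingers and lever above 1.5 N and linear speed of lock_knob below 0.03 m/s); the arm keeps its last pose, push and grip.
It fails at once if a bystander is shifted by more than 3 cm (distance of any of blue_cap, small_amber, vial, red_cap, dark_bottle from where it was at the start of the episode above 0.03 m).
It also fails if it takes over 54 s, if anything falls off the work surface, if the arm or the gripper's body presses on something with over 40 N, if the wrist force passes 120 N, or if a joint passes its speed limit or range.

## Working session

There is one attempt and no reset: what is moved stays moved. The work goes in short steps, Python scripts to look and compute and a shell command to move; the robot and the scene stay as the last step left them, time stands still between calls to the robot, and variables do not carry over. Pictures are saved under pics/ and viewed, and the job is handed in when it is done.

```bash
mkdir -p pics; cat > h.py <<'E'
import numpy as np, cv2
from bench import arm
def save(p,name,crop=None,scale=1):
    im=p["image"][:,:,::-1].copy()
    if crop: im=im[crop[1]:crop[3],crop[0]:crop[2]]
    if scale!=1: im=cv2.resize(im,None,fx=scale,fy=scale,interpolation=cv2.INTER_CUBIC)
    cv2.imwrite("pics/"+name,im)
def ray(p,px,z):
    K=np.array(p["camera_matrix"]);V=np.array(p["view"]);R=V[:3,:3];t=V[:3,3]
    c=-R.T@t; d=R.T@np.linalg.solve(K,[px[0],px[1],1.])
    return c+d*(z-c[2])/d[2]
def proj(p,X):
    K=np.array(p["camera_matrix"]);V=np.array(p["view"])
    c=V[:3,:3]@np.array(X)+V[:3,3]; u=K@c; return u[:2]/u[2]
E
python3 - <<'E'
from h import *
for n in("top","side"):
    p=arm.snapshot(n); save(p,n+"0.png")
    V=p["view"]; print(n,np.round(-V[:3,:3].T@V[:3,3],3),p["camera_matrix"][0][0])
    for l in ["pump","lock_knob","lock_grip","lever","lever_post","tray","small_amber","vial","dark_bottle","blue_cap","red_cap"]:
        for o in arm.outline_of(p,l)[:3]:
            print(l,round(o["confidence"],2),np.round(o["at"]),o["mask"].sum(),np.round(ray(p,o["at"],0),3))
o=arm.observe();print({k:np.round(v,3) for k,v in o.items()},arm.tcp_to_tips)
E
```

```text
top [0.367 0.008 1.614] 495.18795792158636
pump 0.96 [327. 202.] 3173 [ 0.573 -0.036  0.   ]
pump 0.35 [395. 167.] 132 [ 0.682 -0.263  0.   ]
lock_knob 0.48 [320. 256.] 98 [ 0.397 -0.007  0.   ]
lock_knob 0.47 [330. 206.] 346 [ 0.56  -0.045  0.   ]
lock_grip 0.58 [317. 253.] 133 [0.406 0.003 0.   ]
lock_grip 0.42 [327. 216.] 123 [ 0.526 -0.032  0.   ]
lever_post 0.78 [329. 204.] 362 [ 0.563 -0.042  0.   ]
lever_post 0.16 [330. 216.] 132 [ 0.526 -0.042  0.   ]
lever_post 0.16 [435. 166.] 396 [ 0.681 -0.395  0.   ]
tray 0.59 [238. 247.] 670 [0.434 0.259 0.   ]
tray 0.32 [329. 201.] 3029 [ 0.575 -0.042  0.   ]
small_amber 0.62 [185. 241.] 336 [0.457 0.432 0.   ]
small_amber 0.37 [330. 212.] 104 [ 0.538 -0.044  0.   ]
vial 0.38 [246. 171.] 59 [0.684 0.232 0.   ]
dark_bottle 0.61 [434. 167.] 406 [ 0.677 -0.393  0.   ]
blue_cap 0.75 [416. 210.] 156 [ 0.536 -0.324  0.   ]
red_cap 0.2 [326. 206.] 3169 [ 0.557 -0.029  0.   ]
side [0.584 1.272 0.867] 493.57235412148157
pump 0.91 [310. 219.] 2226 [ 0.573 -0.036  0.   ]
pump 0.53 [285. 154.] 421 [ 0.672 -0.499  0.   ]
lock_knob 0.69 [364. 216.] 
[... 456 characters left out ...]
3. 166.] 263 [ 0.521 -0.4    0.   ]
vial 0.26 [282. 173.] 243 [ 0.675 -0.344  0.   ]
dark_bottle 0.35 [325. 204.] 173 [ 0.521 -0.127  0.   ]
blue_cap 0.62 [324. 170.] 239 [ 0.521 -0.37   0.   ]
red_cap 0.58 [282. 170.] 182 [ 0.678 -0.363  0.   ]
{'t': np.float64(1.2), 'q': array([-1.285,  0.342,  1.524, -0.   ,  1.275, -0.146]), 'qvel': array([-0.   ,  0.   , -0.   ,  0.   ,  0.001,  0.   ]), 'joint_torque': array([ -0.   , -43.115, -24.448,   0.072,   0.048,   0.   ]), 'tcp_pos': array([ 0.22 , -0.477,  0.249]), 'tcp_rot': array([ 0.381,  0.595, -0.381,  0.596]), 'force': array([-0.41 ,  0.444, -0.24 ]), 'wrist_torque': array([ 0.065, -0.003,  0.008]), 'finger_gap': np.float64(0.092)} 0.022
```

View images.

```bash
python3 - <<'E'
import cv2
a=cv2.imread("pics/top0.png");b=cv2.imread("pics/side0.png")
cv2.imwrite("pics/t1.png",cv2.resize(a[150:290,220:400],None,fx=4.2,fy=4.2,interpolation=cv2.INTER_CUBIC))
cv2.imwrite("pics/s1.png",cv2.resize(b[140:300,250:420],None,fx=3.7,fy=3.7,interpolation=cv2.INTER_CUBIC))
E
```

```text
(no output)
```

View pics/top0.png

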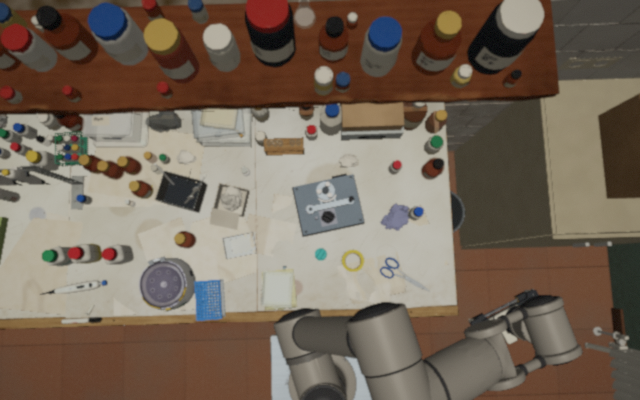

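View pics/side0.png

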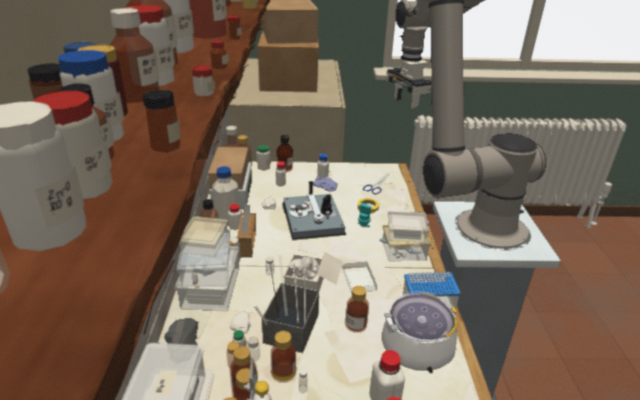

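View pics/t1.png

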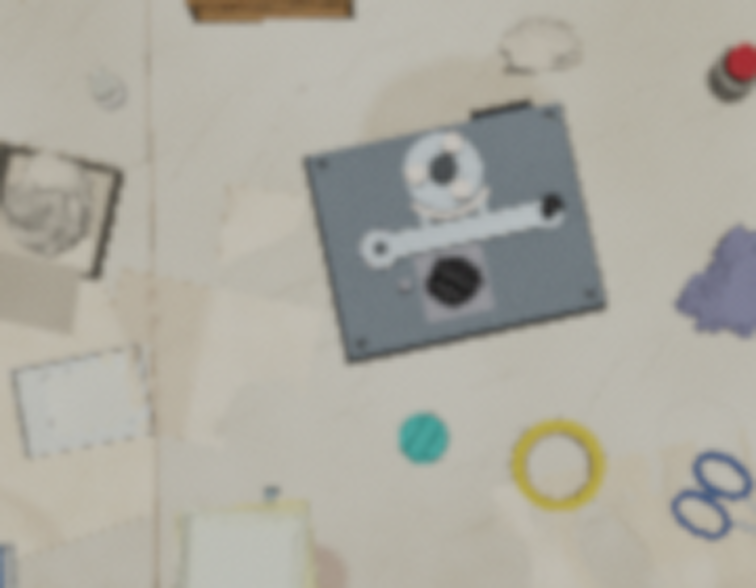

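View pics/s1.png

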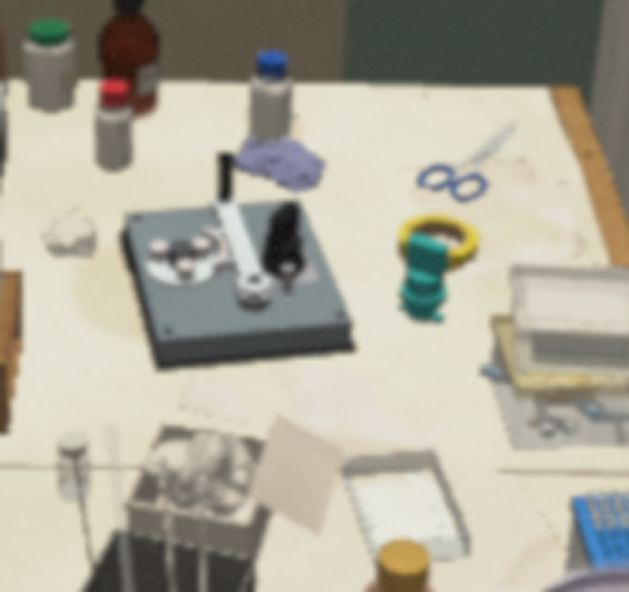

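The top view shows the grey deck with corners in full-frame pixels at about (293,188), (353,175), (364,223), (303,236). The black knob is near (328,217), the lever post near (351,199), the clear tray near (239,246), and the turquoise decoy at (320,254). Next I'll fit the poses precisely.

```bash
python3 - <<'E'
from h import *
from scipy.optimize import least_squares
p=arm.snapshot("top"); s=arm.snapshot("side")
im=p["image"].astype(int)
# deck mask: bluish grey
m=((im[:,:,2]-im[:,:,0]>3)&(im.sum(2)<420)&(im.sum(2)>180)); m[:,:285]=0;m[:,372:]=0;m[:168]=0;m[242:]=0
m=cv2.morphologyEx(m.astype(np.uint8),cv2.MORPH_CLOSE,np.ones((9,9)))
c=max(cv2.findContours(m,0,2)[0],key=cv2.contourArea); r=cv2.minAreaRect(c); b=cv2.boxPoints(r)
print(r); W=np.array([ray(p,x,.03)[:2] for x in b]); print(np.round(W,4)); print(np.linalg.norm(np.roll(W,-1,0)-W,axis=1))
ps=arm.outline_of(p,"pump")[0]["mask"].astype(np.uint8); c=max(cv2.findContours(ps,0,2)[0],key=cv2.contourArea); r=cv2.minAreaRect(c); b=cv2.boxPoints(r)
W2=np.array([ray(p,x,.03)[:2] for x in b]); print(r,np.round(W2,4),np.linalg.norm(np.roll(W2,-1,0)-W2,axis=1))
# tray
ts=arm.outline_of(p,"tray")[0]; print(ts["at"]); c=max(cv2.findContours(ts["mask"].astype(np.uint8),0,2)[0],key=cv2.contourArea); r=cv2.minAreaRect(c)
b=cv2.boxPoints(r);W=np.array([ray(p,x,.02)[:2] for x in b]); print("tray",r,np.round(W,4),np.linalg.norm(np.roll(W,-1,0)-W,axis=1),W.mean(0))
save(p,"k.png",(305,190,365,235),12); save(p,"tr.png",(215,225,265,270),12); save(s,"ks.png",(300,180,350,225),13)
np.savez("t.npz",K=p["camera_matrix"],V=p["view"])
E
```

```text
((327.7587890625, 204.16470336914062), (50.32786560058594, 62.15057373046875), 77.47119140625)
[[ 0.6226  0.0779]
 [ 0.6609 -0.1201]
 [ 0.5    -0.1488]
 [ 0.4625  0.0469]]
[0.20168771 0.16345364 0.19916352 0.16303011]
((327.7438659667969, 203.80487060546875), (53.569602966308594, 63.27778625488281), 77.90524291992188) [[ 0.6295  0.0803]
 [ 0.667  -0.1217]
 [ 0.4955 -0.1509]
 [ 0.4589  0.0484]] [0.20544109 0.17401602 0.20270207 0.17357786]
[237.9, 245.7]
tray ((239.126953125, 245.36019897460938), (21.755216598510742, 31.764131546020508), 79.11447143554688) [[0.4638 0.3094]
 [0.4801 0.2086]
 [0.4112 0.1964]
 [0.395  0.2966]] [0.1020889  0.07000441 0.10153925 0.06994193] [0.43754843 0.25274498]
```

View pics/k.png

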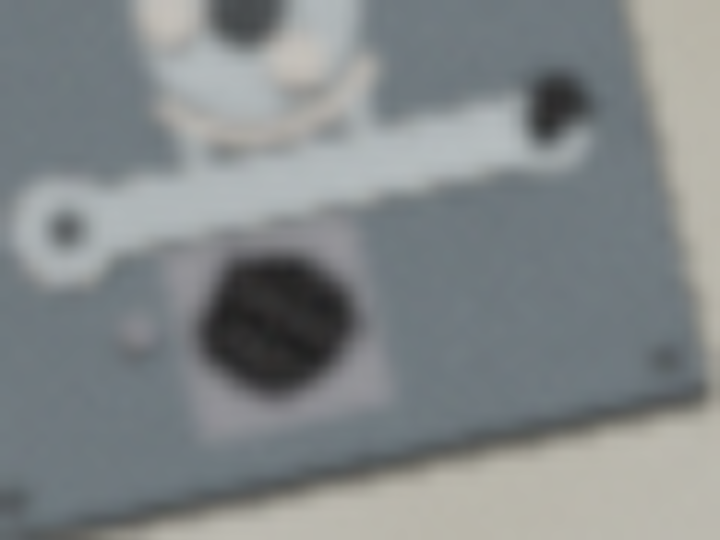

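View pics/tr.png

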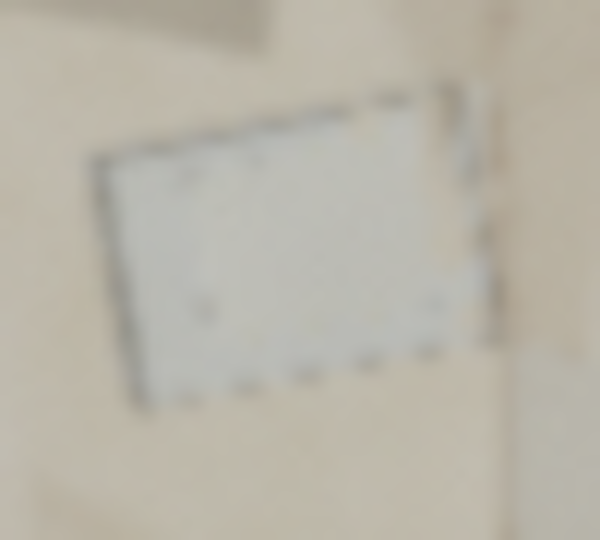

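View pics/ks.png

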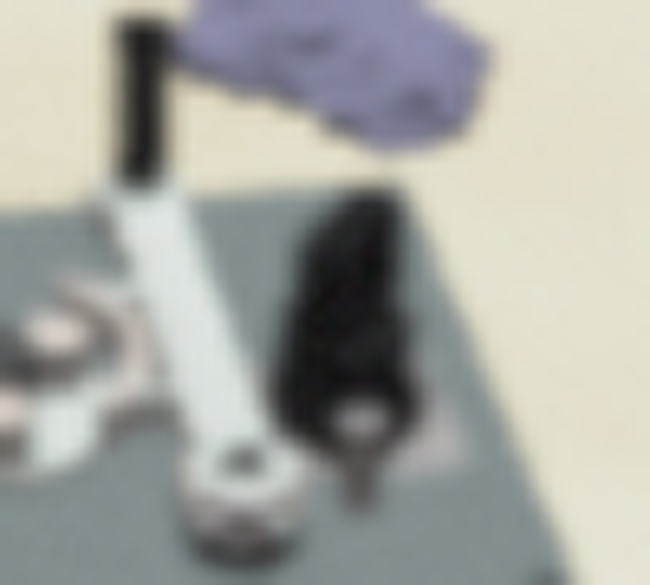

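```bash
python3 - <<'E'
from h import *
p=arm.snapshot("top")
im=p["image"][205:230,315:342].astype(float).mean(2)
print(im[4:22,3:25].astype(int))
g=np.clip((im-15)*5,0,255).astype(np.uint8)
cv2.imwrite("pics/k2.png",cv2.resize(g,None,fx=22,fy=22,interpolation=cv2.INTER_CUBIC))
q=(np.array([282,329])+.5)/12+[305,190]-.5; print("plate",ray(p,q,.03))
sk=np.array([.5203,-.0337,.03]); print(proj(p,sk))
yaw=np.radians(10.9); 
for n,X in dict(knobtop=[.5203,-.0337,.087],collar=[.5203,-.0337,.045]).items(): print(n,proj(p,X))
for f in range(4): pass
# post
R=lambda a:np.array([[np.cos(a),-np.sin(a)],[np.sin(a),np.cos(a)]])
o=np.array([.5566,-.0369]); P=o+R(yaw)@[0,-.07]; print("post",P,proj(p,[*P,.098]),proj(p,[*P,.052])); P=o+R(yaw)@[0,.06]; print("piv",P,proj(p,[*P,.052]))
P=o+R(yaw)@[-.089,-.035];print("post stop",P)
P=o+R(yaw)@[.05,0];print("rotor",P,proj(p,[*P,.05]))
E
```

```text
[[168 166 165 160 148 139 135 139 139 138 139 139 141 146 148 147 139 125
  120 119 119 120]
 [139 136 138 141 139 133 126 125 125 127 127 128 133 141 147 147 141 127
  120 119 119 118]
 [131 140 143 143 140 125 101  90  89  82  78  81  97 119 136 144 142 130
  121 119 119 119]
 [132 143 148 145 133 102  68  54  49  43  43  48  61  83 111 132 137 132
  123 120 119 119]
 [129 141 147 142 121  80  51  46  42  42  37  39  43  52  77 103 124 132
  124 121 119 120]
 [129 139 143 134 103  62  46  48  47  46  44  38  39  43  49  73 107 130
  126 120 118 119]
 [128 135 138 122  85  46  33  41  45  49  46  46  39  38  39  54  96 124
  126 120 119 119]
 [126 131 130 103  63  38  33  36  35  41  47  46  45  43  41  50  85 116
  127 122 121 119]
 [123 126 124  91  56  42  45  42  36  35  37  45  45  44  44  57  90 117
  129 123 120 120]
 [117 124 122  94  57  41  46  47  48  41  35  34  38  42  49  76 109 129
  134 125 120 119]
 [117 123 123 106  70  45  44  48  52  48  44  38  36  39  57  97 128 142
  140 128 121 119]
 [118 122 129 126 100  76  52  46  46  48  46  45  47  57  86 120 141 146
  1
[... 256 characters left out ...]
142 144 144 143 141
  139 131 123 120]
 [120 119 124 135 145 148 147 144 142 139 138 138 139 139 135 133 130 127
  125 124 120 120]
 [119 120 122 133 143 145 144 141 139 137 134 130 128 125 125 123 120 121
  120 121 119 119]
 [119 118 121 128 134 135 133 130 127 126 125 121 121 119 120 119 118 117
  118 118 117 113]]
plate [ 0.51956755 -0.03552361  0.03      ]
[327.46653941 216.74825364]
knobtop [327.89426492 214.95900562]
collar [327.57612169 216.28985247]
post [ 0.56983668 -0.10563711] [350.74045718 197.94747031] [349.72953927 199.89914701]
piv [0.54525427 0.02201752] [309.82288918 208.77309486]
post stop [ 0.47582402 -0.08809805]
rotor [ 0.60569794 -0.02744523] [324.77231751 189.58364825]
```

View pics/k2.png

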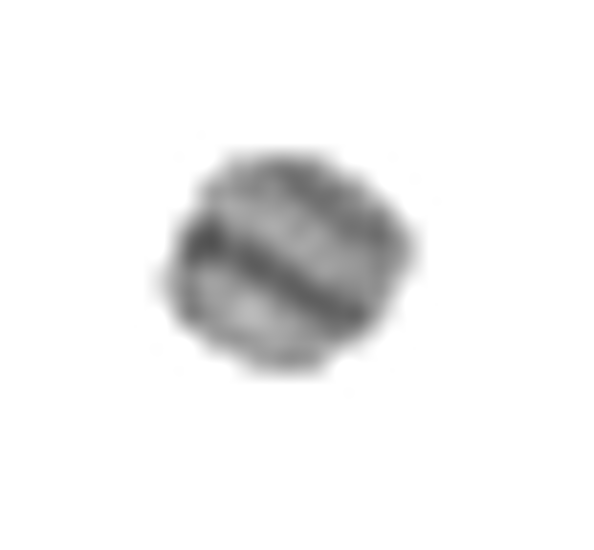

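The upright bar shows as a light band running upper-left to lower-right, around crop (300,250). I'll measure its angle, then work out the tool axes.

```bash
python3 - <<'E'
from h import *
from scipy.spatial.transform import Rotation as Ro
p=arm.snapshot("top")
o=arm.observe(); R=Ro.from_quat(o["tcp_rot"]).as_matrix(); print("t",o["t"],"\n",np.round(R,3))
yz=np.degrees(np.arctan2(R[1,2],R[0,2])); print("z yaw",yz,"y yaw",np.degrees(np.arctan2(R[1,1],R[0,1])))
d=np.array([.5203,-.0345])-o["tcp_pos"][:2]; print("dy,dz",d@R[:2,1],d@R[:2,2])
# bar fit: render bar top & side/ collar model: search angle & centre & intensities
im=p["image"].astype(float).mean(2)
r=np.arange(209,221);c=np.arange(319,335);C,Rr=np.meshgrid(c,r)
obs=im[209:221,319:335]
best=[]
for cx in np.arange(.514,.527,.001):
  for cy in np.arange(-.042,-.028,.001):
    W=np.array([ray(p,(a,b),.087)[:2] for a,b in zip(C.ravel()[[0]],Rr.ravel()[[0]])])
    break
  break
# pixel->world at z=.087 and z=.03(collar top~.045)
P=np.array([ray(p,(a,b),.087)[:2] for a,b in zip(C.ravel(),Rr.ravel())]); o_=obs.ravel()
for a in range(0,120,3):
  u=np.array([np.cos(np.radians(a)),np.sin(np.radians(a))]);v=np.array([-u[1],u[0]])
  bb=1e9
  for cx in np.arange(.514,.527,.001):
    for cy in np.arange(-.042,-.028,.001):
      D=P-[cx,cy]; ins=(np.hypot(*D.T)<.0165)
      t=D@v; F=np.stack([np.exp(-((t-k)/.0025)**2/2) for k in(.0075,-.0075)]+[np.ones(len(t)),t],1)[ins]
      s,res,_,_=np.linalg.lstsq(F,o_[ins],rcond=None)
      e=((F@s-o_[ins])**2).mean()
      if e<bb: bb=e;q=(cx,cy,s[:2].round(1),ins.sum())
  best.append((bb,a,q))
for b in sorted(best,key=lambda x:x[0])[:8]: print(b)
E
```

```text
t 1.5 
 [[ 0.     0.908  0.419]
 [-0.     0.419 -0.908]
 [-1.    -0.     0.   ]]
z yaw -65.25890341678138 y yaw 24.74109657948631
dy,dz 0.4580779800721627 -0.27592611697618574
(np.float64(23.26864824085205), 66, (np.float64(0.514), np.float64(-0.031999999999999994), array([7.6, 5.5]), np.int64(77)))
(np.float64(23.33262943711687), 63, (np.float64(0.514), np.float64(-0.031999999999999994), array([7.1, 5.9]), np.int64(77)))
(np.float64(23.40530375744528), 69, (np.float64(0.514), np.float64(-0.031999999999999994), array([7.9, 5.1]), np.int64(77)))
(np.float64(23.558568267246777), 60, (np.float64(0.514), np.float64(-0.031999999999999994), array([6.5, 6.1]), np.int64(77)))
(np.float64(23.722558370055175), 72, (np.float64(0.514), np.float64(-0.031999999999999994), array([8. , 4.5]), np.int64(77)))
(np.float64(23.88192410769008), 57, (np.float64(0.514), np.float64(-0.031999999999999994), array([5.8, 6.2]), np.int64(77)))
(np.float64(24.144688032355866), 75, (np.float64(0.514), np.float64(-0.031999999999999994), array([8.1, 3.7]), np.int64(77)))
(np.float64(24.240828036625565), 54, (np.float64(0.514), np.float64(-0.031999999999999994), array([5.1, 6.3]), np.int64(77)))
```

```bash
python3 - <<'E'
from h import *
s=arm.snapshot("side");p=arm.snapshot("top")
def over(p,crop,sc,angs,name):
    outs=[]
    base=p["image"][crop[1]:crop[3],crop[0]:crop[2],::-1]
    g=np.clip(base.astype(float)*2.5,0,255).astype(np.uint8)
    g=cv2.resize(g,None,fx=sc,fy=sc,interpolation=cv2.INTER_CUBIC); outs.append(g.copy())
    for a in angs:
        h=g.copy();t=np.radians(a);u=np.array([np.cos(t),np.sin(t)]);v=np.array([-u[1],u[0]])
        for z in(.087,.058):
            pts=[np.array([.5203,-.0345])+i*u*.018+j*v*.007 for i,j in((1,1),(1,-1),(-1,-1),(-1,1))]
            q=np.array([(proj(p,[*x,z])-crop[:2]+.5)*sc for x in pts])
            cv2.polylines(h,[q.astype(np.int32)],True,(0,255,0) if z>.08 else (0,0,255),1)
        cv2.putText(h,str(a),(5,20),0,.6,(0,0,255),2); outs.append(h)
    n=len(outs); cv2.imwrite("pics/"+name,np.vstack([np.hstack(outs[:n//2]),np.hstack(outs[n//2:])]))
over(s,(312,185,342,222),8,[25,35,45,55,65],"os.png")
over(p,(315,203,342,229),9,[25,35,45,55,65],"ot.png")
E
```

```text
(no output)
```

View pics/os.png

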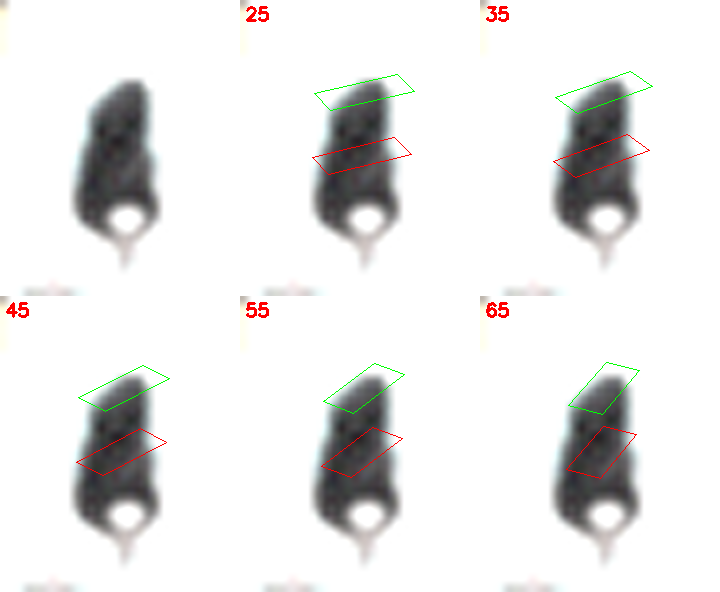

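View pics/ot.png

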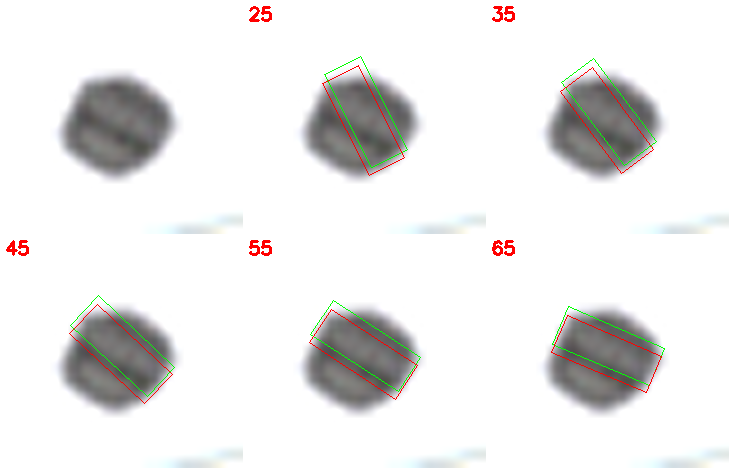

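```bash
python3 -m jog '[{"dy":1,"dz":-0.6},{"dy":1,"dz":-0.6},{"dy":1,"dz":-0.6},{"dy":1,"dz":-0.6},{"dy":1,"dz":-0.6},{"dy":1,"dz":-0.6},{"dy":1,"dz":-0.6},{"dy":1,"dz":-0.6},{"dy":1,"dz":-0.6},{"dy":1,"dz":-0.6},{"dy":1,"dz":-0.6},{"dy":1,"dz":-0.6},{"dy":1,"dz":-0.6},{"dy":1,"dz":-0.6},{"dy":1,"dz":-0.6},{"dy":1,"dz":-0.6},{"dy":1,"dz":-0.6},{"dy":1,"dz":-0.6},{"dy":0.3,"dz":-0.24}]' 50
python3 -m jog '[{"dx":0.8,"twist":-1},{"dx":0.8,"twist":-1},{"dx":0.8,"twist":-1},{"dx":0.8,"twist":-1},{"dx":0.8,"twist":-1},{}]'
```

```text
invalid input at $[0]: expected keys dx, dy, dz, twist
invalid input at $[0]: expected keys dx, dy, dz, twist
```

```bash
cat > st.py <<'E'
from h import *
from scipy.spatial.transform import Rotation as Ro
import sys
o=arm.observe(); R=Ro.from_quat(o["tcp_rot"]).as_matrix()
print("t",o["t"],o["tcp_pos"].round(4) if hasattr(o["tcp_pos"],"round") else o["tcp_pos"],"zyaw",np.degrees(np.arctan2(R[1,2],R[0,2])).round(2),"gap",o["finger_gap"],"F",np.round(o["force"],2),"M",np.round(o["wrist_torque"],2),"tilt",np.round(R[2],3))
if len(sys.argv)>3:
    d=np.array([float(a) for a in sys.argv[1:4]])-o["tcp_pos"]; print("units dx,dy,dz",(R.T@d/.025).round(2))
E
python3 st.py .5203 -.0345 .084
python3 - <<'E'
from h import *
p=arm.snapshot("top");save(p,"t3.png",(270,150,390,250),6)
p=arm.snapshot("side");save(p,"s3.png",(270,130,390,240),6)
E
```

```text
t 1.6 [ 0.2197 -0.4768  0.2487] zyaw -65.26 gap 0.0920495308539536 F [0.17 0.25 0.63] M [ 0.02 -0.02  0.06] tilt [-1. -0.  0.]
units dx,dy,dz [  6.59  18.32 -11.04]
```

View pics/t3.png

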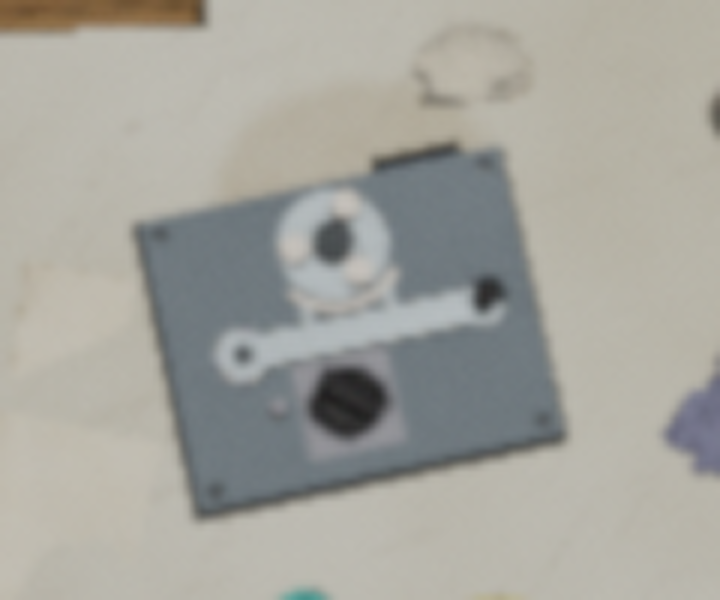

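View pics/s3.png

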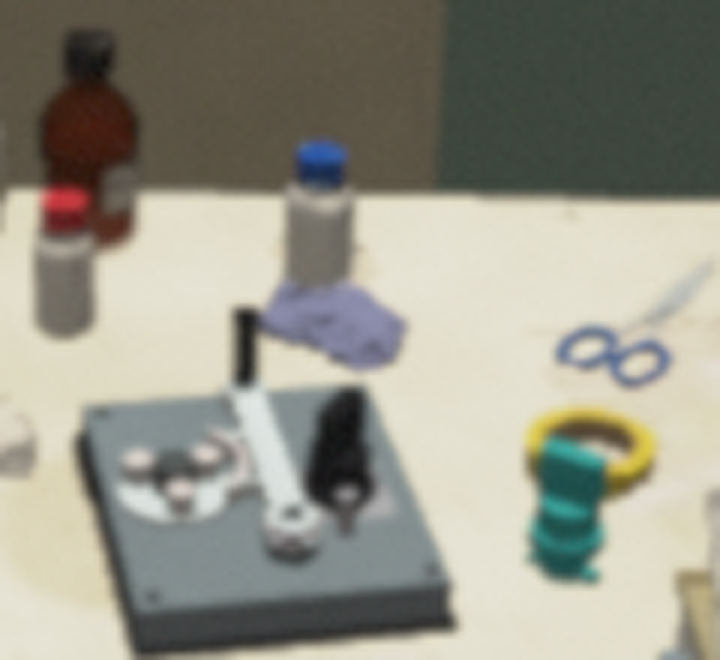

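```bash
python3 -m jog '[{"dx":0,"dy":1,"dz":-0.6,"twist":0},{"dx":0,"dy":1,"dz":-0.6,"twist":0},{"dx":0,"dy":1,"dz":-0.6,"twist":0},{"dx":0,"dy":1,"dz":-0.6,"twist":0},{"dx":0,"dy":1,"dz":-0.6,"twist":0},{"dx":0,"dy":1,"dz":-0.6,"twist":0},{"dx":0,"dy":1,"dz":-0.6,"twist":0},{"dx":0,"dy":1,"dz":-0.6,"twist":0},{"dx":0,"dy":1,"dz":-0.6,"twist":0},{"dx":0,"dy":1,"dz":-0.6,"twist":0},{"dx":0,"dy":1,"dz":-0.6,"twist":0},{"dx":0,"dy":1,"dz":-0.6,"twist":0},{"dx":0,"dy":1,"dz":-0.6,"twist":0},{"dx":0,"dy":1,"dz":-0.6,"twist":0},{"dx":0,"dy":1,"dz":-0.6,"twist":0},{"dx":0,"dy":1,"dz":-0.6,"twist":0},{"dx":0,"dy":1,"dz":-0.6,"twist":0},{"dx":0,"dy":1,"dz":-0.6,"twist":0},{"dx":0,"dy":0.3,"dz":-0.24,"twist":0}]' 50
python3 -m jog '[{"dx":0.8,"dy":0,"dz":0,"twist":-1},{"dx":0.8,"dy":0,"dz":0,"twist":-1},{"dx":0.8,"dy":0,"dz":0,"twist":-1},{"dx":0.8,"dy":0,"dz":0,"twist":-1},{"dx":0.4,"dy":0,"dz":0,"twist":-0.7},{"dx":0,"dy":0,"dz":0,"twist":0}]'
python3 st.py .5203 -.0345 .084
python3 - <<'E'
from h import *
p=arm.snapshot("side");save(p,"s4.png",(270,100,390,240),4)
E
```

```text
t: 4.08
tcp_pos: [0.5202, -0.0336, 0.2486]
tcp_rot: [0.381, 0.596, -0.381, 0.596]
force: [-0.1, -0.2, 0.7]
finger_gap: 0.0501
t: 4.82
tcp_pos: [0.519, -0.0351, 0.1581]
tcp_rot: [0.252, 0.661, -0.253, 0.66]
force: [1.1, 0.7, -0.7]
finger_gap: 0.05
t 4.825 [ 0.519  -0.0351  0.1581] zyaw -41.82 gap 0.05000608342867214 F [ 1.06  0.7  -0.72] M [-0.02 -0.04  0.03] tilt [-1.    -0.001 -0.002]
units dx,dy,dz [2.96 0.06 0.03]
```

View pics/s4.png

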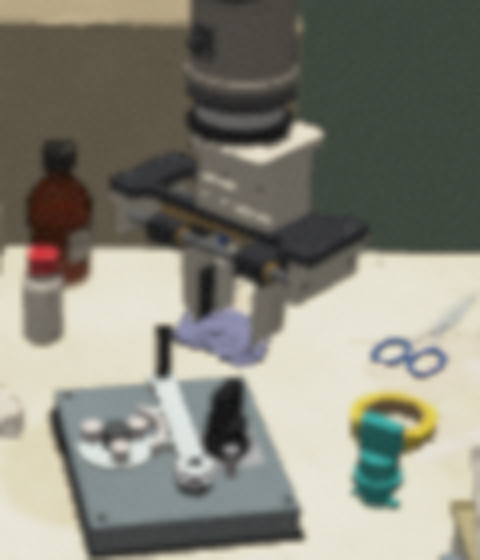

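```bash
python3 -m jog '[{"dx":0.8,"dy":0.06,"dz":0.03,"twist":0},{"dx":0.8,"dy":0,"dz":0,"twist":0},{"dx":0.6,"dy":0,"dz":0,"twist":0},{"dx":0.4,"dy":0,"dz":0,"twist":0},{"dx":0.3,"dy":0,"dz":0,"twist":0},{"dx":0,"dy":0,"dz":0,"twist":0}]'
python3 st.py .5203 -.0345 .084
python3 - <<'E'
from h import *
p=arm.snapshot("side");save(p,"s5.png",(290,150,360,230),8)
E
```

```text
t: 5.62
tcp_pos: [0.5212, -0.0341, 0.086]
tcp_rot: [0.252, 0.661, -0.252, 0.66]
force: [-0.1, -0.5, 1.2]
finger_gap: 0.0498
t 5.625 [ 0.5212 -0.0341  0.086 ] zyaw -41.77 gap 0.04983621848776929 F [-0.14 -0.51  1.2 ] M [-0.05 -0.04 -0.  ] tilt [-1. -0. -0.]
units dx,dy,dz [ 0.08 -0.04 -0.02]
```

View pics/s5.png

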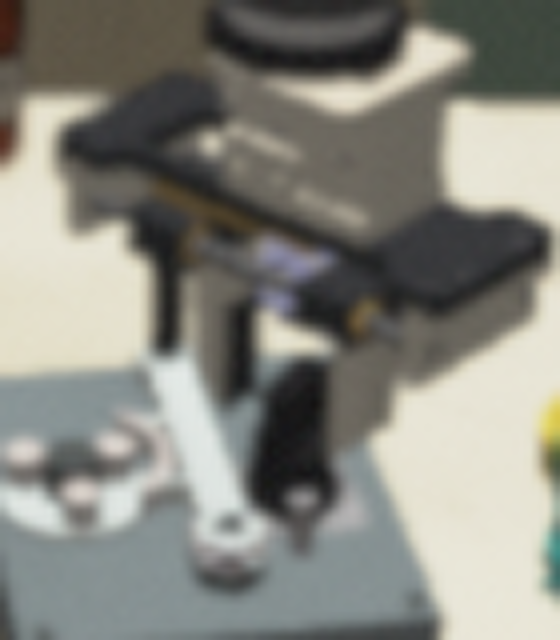

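The fingers straddle the knob: black bar at crop (300,400), pads at (240,350) and (360,390). Closing now.

```bash
python3 -m jog '[{"dx":0.08,"dy":-0.04,"dz":-0.02,"twist":0},{"dx":0,"dy":0,"dz":0,"twist":0},{"dx":0,"dy":0,"dz":0,"twist":0},{"dx":0,"dy":0,"dz":0,"twist":0},{"dx":0,"dy":0,"dz":0,"twist":0}]' 0
python3 st.py
python3 - <<'E'
from h import *
p=arm.snapshot("side");save(p,"s6.png",(290,150,360,230),8)
E
```

```text
t: 6.3
tcp_pos: [0.5204, -0.0345, 0.0843]
tcp_rot: [0.252, 0.661, -0.252, 0.661]
force: [0.3, 0.5, 1.4]
finger_gap: 0.0141
t 6.3 [ 0.5204 -0.0345  0.0843] zyaw -41.76 gap 0.01407673200026221 F [0.29 0.48 1.41] M [-0.05 -0.03 -0.04] tilt [-1.  0.  0.]
```

View pics/s6.png

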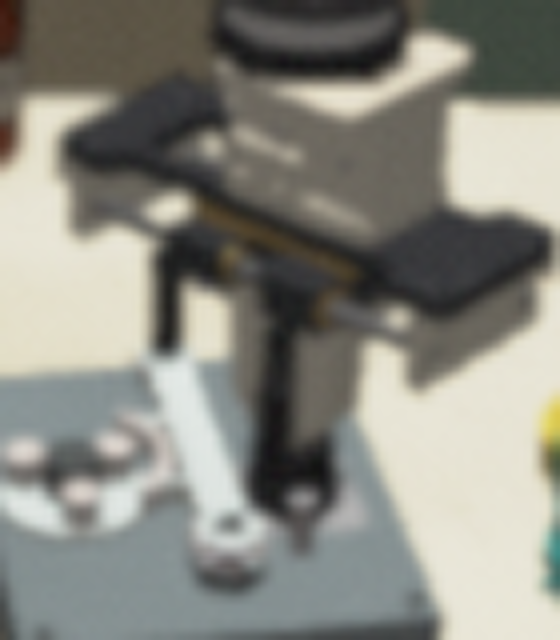

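Gap 14.1 mm, which matches the bar thickness, so the grip is flat. Turning counterclockwise now.

```bash
python3 -m jog '[{"dx":0,"dy":0,"dz":0,"twist":-1},{"dx":0,"dy":0,"dz":0,"twist":-1},{"dx":0,"dy":0,"dz":0,"twist":-1},{"dx":0,"dy":0,"dz":0,"twist":-1},{"dx":0,"dy":0,"dz":0,"twist":-1},{"dx":0,"dy":0,"dz":0,"twist":-1},{"dx":0,"dy":0,"dz":0,"twist":-1},{"dx":0,"dy":0,"dz":0,"twist":-1},{"dx":0,"dy":0,"dz":0,"twist":-1},{"dx":0,"dy":0,"dz":0,"twist":-1},{"dx":0,"dy":0,"dz":0,"twist":0}]'
python3 st.py
python3 -m jog '[{"dx":0,"dy":0,"dz":0,"twist":-0.6},{"dx":0,"dy":0,"dz":0,"twist":0}]'
python3 st.py
python3 -m jog '[{"dx":0,"dy":0,"dz":0,"twist":-0.4},{"dx":0,"dy":0,"dz":0,"twist":0}]'
python3 st.py
```

```text
t: 7.72
tcp_pos: [0.5204, -0.0345, 0.0843]
tcp_rot: [-0.051, 0.705, 0.05, 0.705]
force: [-0.2, -0.6, 1.4]
finger_gap: 0.014
t 7.725 [ 0.5204 -0.0345  0.0843] zyaw 8.2 gap 0.013972846708769058 F [-0.16 -0.62  1.4 ] M [-0.06 -0.05  0.01] tilt [-1. -0.  0.]
t: 7.98
tcp_pos: [0.5204, -0.0345, 0.0843]
tcp_rot: [-0.069, 0.704, 0.069, 0.704]
force: [0.2, -0.0, 0.9]
finger_gap: 0.0135
t 7.975 [ 0.5204 -0.0345  0.0843] zyaw 11.13 gap 0.013486322473179328 F [ 0.16 -0.02  0.88] M [ 0.   -0.12  0.03] tilt [-1. -0.  0.]
t: 8.22
tcp_pos: [0.5204, -0.0345, 0.0843]
tcp_rot: [-0.082, 0.702, 0.081, 0.702]
force: [0.1, 0.3, 2.7]
finger_gap: 0.0138
t 8.225 [ 0.5204 -0.0345  0.0843] zyaw 13.24 gap 0.013840623749747498 F [0.13 0.28 2.71] M [ 0.01 -0.11  0.04] tilt [-1. -0.  0.]
```

```bash
python3 -m jog '[{"dx":0,"dy":0,"dz":0,"twist":-0.4},{"dx":0,"dy":0,"dz":0,"twist":0}]'
python3 st.py
python3 -m jog '[{"dx":0,"dy":0,"dz":0,"twist":-0.4},{"dx":0,"dy":0,"dz":0,"twist":0}]'
python3 st.py
```

```text
t: 8.48
tcp_pos: [0.5204, -0.0345, 0.0843]
tcp_rot: [-0.094, 0.701, 0.094, 0.701]
force: [0.2, 0.6, 3.7]
finger_gap: 0.0137
t 8.475 [ 0.5204 -0.0345  0.0843] zyaw 15.26 gap 0.013689340787978123 F [0.16 0.6  3.68] M [ 0.08 -0.11  0.  ] tilt [-1. -0.  0.]
t: 8.72
tcp_pos: [0.5204, -0.0345, 0.0843]
tcp_rot: [-0.106, 0.699, 0.106, 0.699]
force: [0.9, -0.3, 3.5]
finger_gap: 0.0141
t 8.725 [ 0.5204 -0.0345  0.0843] zyaw 17.22 gap 0.014074034154316413 F [ 0.92 -0.32  3.51] M [ 0.14 -0.27 -0.52] tilt [-1.  0.  0.]
```

The moment about z jumped to -0.5 N·m at 17°, where 16° was expected, so the knob is at its stop. I'll relax slightly and lift straight.

```bash
python3 -m jog '[{"dx":0,"dy":0,"dz":0,"twist":0.4},{"dx":-0.2,"dy":0,"dz":0,"twist":0},{"dx":-0.2,"dy":0,"dz":0,"twist":0}]'
python3 st.py
python3 -m jog '[{"dx":-0.3,"dy":0,"dz":0,"twist":0},{"dx":-0.3,"dy":0,"dz":0,"twist":0},{"dx":-0.4,"dy":0,"dz":0,"twist":0}]'
python3 st.py
python3 - <<'E'
from h import *
p=arm.snapshot("side");save(p,"s7.png",(290,130,360,230),6)
E
```

```text
t: 9.1
tcp_pos: [0.5202, -0.0344, 0.0942]
tcp_rot: [-0.094, 0.701, 0.094, 0.701]
force: [1.3, -0.1, -1.2]
finger_gap: 0.0134
t 9.1 [ 0.5202 -0.0344  0.0942] zyaw 15.27 gap 0.013439033198578665 F [ 1.31 -0.12 -1.17] M [ 0.02 -0.18  0.01] tilt [-1.  0. -0.]
t: 9.48
tcp_pos: [0.52, -0.0345, 0.1197]
tcp_rot: [-0.094, 0.701, 0.094, 0.701]
force: [-1.2, -1.2, -1.2]
finger_gap: 0.0139
t 9.475 [ 0.52   -0.0345  0.1197] zyaw 15.25 gap 0.013855246112679609 F [-1.23 -1.19 -1.22] M [ 0.04 -0.13 -0.02] tilt [-1.     0.    -0.001]
```

View pics/s7.png

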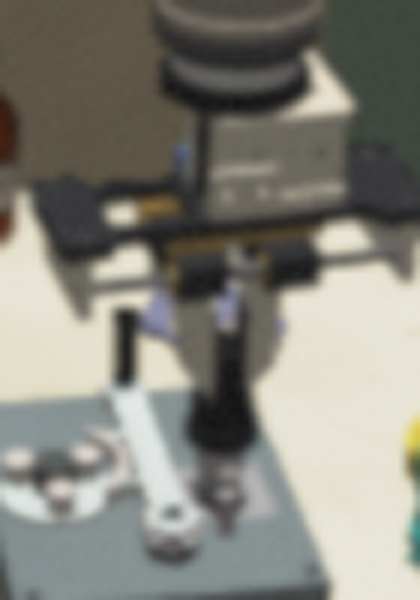

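```bash
python3 st.py .4375 .2527 .16
```

```text
t 9.525 [ 0.5208 -0.0346  0.1211] zyaw 15.25 gap 0.013881592882847198 F [-0.14 -0.42  0.49] M [ 0.07 -0.2   0.01] tilt [-1.    -0.001  0.002]
units dx,dy,dz [-1.57 11.96 -0.19]
```

```bash
python3 -m jog '[{"dx":-0.8,"dy":0,"dz":0,"twist":0},{"dx":-0.8,"dy":0.2,"dz":0,"twist":0},{"dx":0,"dy":0.6,"dz":-0.02,"twist":0},{"dx":0,"dy":1,"dz":-0.02,"twist":0},{"dx":0,"dy":1,"dz":-0.02,"twist":0},{"dx":0,"dy":1,"dz":-0.02,"twist":0},{"dx":0,"dy":1,"dz":-0.02,"twist":0},{"dx":0,"dy":1,"dz":-0.02,"twist":0},{"dx":0,"dy":1,"dz":-0.02,"twist":0},{"dx":0,"dy":1,"dz":-0.02,"twist":0},{"dx":0,"dy":1,"dz":-0.02,"twist":0},{"dx":0,"dy":1,"dz":-0.02,"twist":0},{"dx":0,"dy":1,"dz":-0.01,"twist":0},{"dx":0,"dy":0.8,"dz":0,"twist":0},{"dx":0,"dy":0.36,"dz":0,"twist":0},{"dx":0,"dy":0,"dz":0,"twist":0},{"dx":0,"dy":0,"dz":0,"twist":0}]'
python3 st.py .4375 .2527 .0745
python3 - <<'E'
from h import *
p=arm.snapshot("side");save(p,"s8.png",(280,130,420,330),3.6)
p=arm.snapshot("top");save(p,"t8.png",(180,190,300,290),5)
E
```

```text
t: 11.65
tcp_pos: [0.4366, 0.2521, 0.159]
tcp_rot: [-0.094, 0.701, 0.094, 0.701]
force: [-0.2, 0.2, -0.9]
finger_gap: 0.014
t 11.65 [0.4366 0.2521 0.159 ] zyaw 15.22 gap 0.013955267686381011 F [-0.2   0.16 -0.88] M [ 0.05 -0.08 -0.03] tilt [-1. -0. -0.]
units dx,dy,dz [3.38 0.01 0.04]
```

View pics/s8.png

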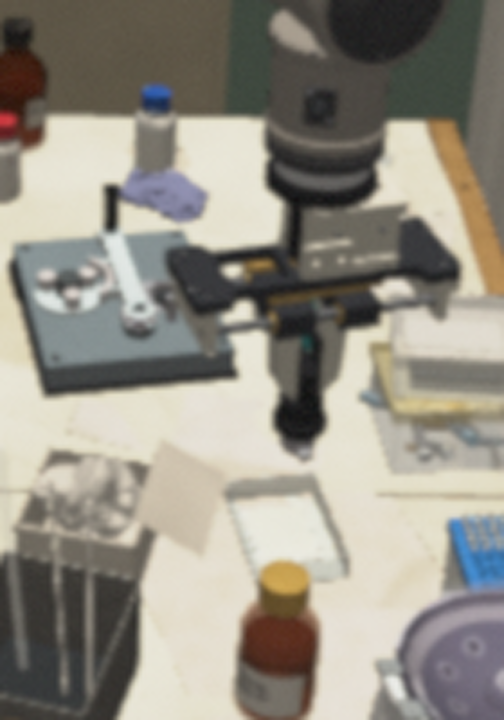

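View pics/t8.png

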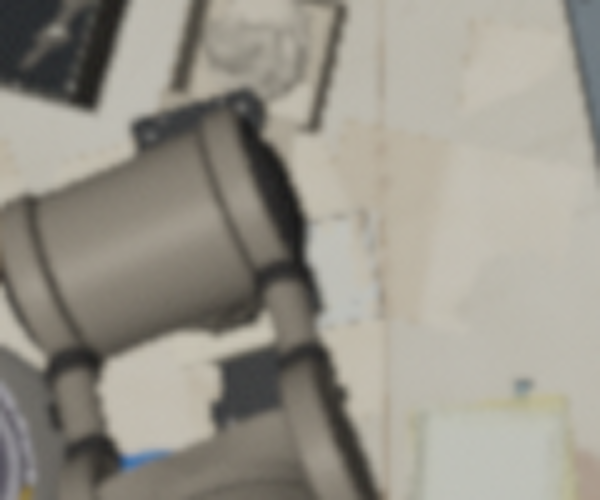

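The knob hangs vertically over the tray. Lowering.

```bash
python3 -m jog '[{"dx":0.7,"dy":0,"dz":0.04,"twist":0},{"dx":0.8,"dy":0,"dz":0,"twist":0},{"dx":0.7,"dy":0,"dz":0,"twist":0},{"dx":0.5,"dy":0,"dz":0,"twist":0},{"dx":0.3,"dy":0,"dz":0,"twist":0},{"dx":0.2,"dy":0,"dz":0,"twist":0},{"dx":0.1,"dy":0,"dz":0,"twist":0},{"dx":0,"dy":0,"dz":0,"twist":0}]'
python3 st.py .4375 .2527 .0745
python3 - <<'E'
from h import *
p=arm.snapshot("side");save(p,"s9.png",(320,190,420,320),5)
E
```

```text
t: 12.75
tcp_pos: [0.4377, 0.2529, 0.0769]
tcp_rot: [-0.094, 0.701, 0.094, 0.701]
force: [0.1, 0.5, -2.3]
finger_gap: 0.0137
t 12.75 [0.4377 0.2529 0.0769] zyaw 15.24 gap 0.013729155099332266 F [ 0.06  0.47 -2.28] M [-0.01 -0.09 -0.  ] tilt [-1. -0.  0.]
units dx,dy,dz [ 0.09 -0.01 -0.01]
```

View pics/s9.png

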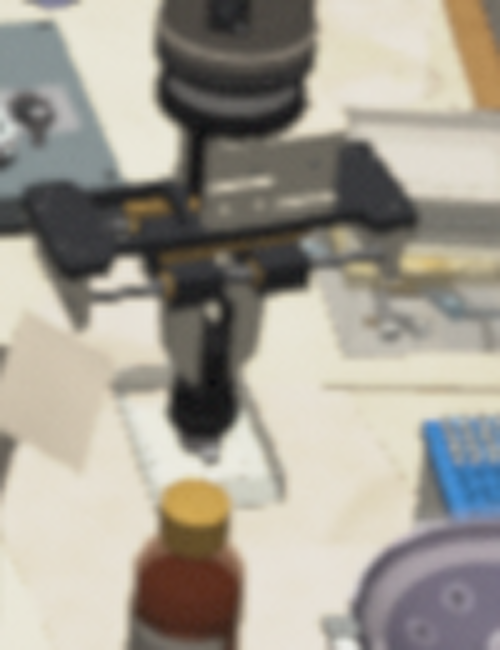

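```bash
python3 -m jog '[{"dx":0.08,"dy":0,"dz":0,"twist":0},{"dx":0,"dy":0,"dz":0,"twist":0}]'
python3 st.py
python3 -m jog '[{"dx":0.04,"dy":0,"dz":0,"twist":0},{"dx":0,"dy":0,"dz":0,"twist":0}]'
python3 st.py
```

```text
t: 13.05
tcp_pos: [0.4375, 0.2529, 0.0747]
tcp_rot: [-0.094, 0.701, 0.094, 0.701]
force: [0.4, 0.3, -1.5]
finger_gap: 0.0141
t 13.05 [0.4375 0.2529 0.0747] zyaw 15.24 gap 0.01406830704029644 F [ 0.43  0.33 -1.54] M [-0.   -0.11  0.06] tilt [-1. -0.  0.]
t: 13.3
tcp_pos: [0.4377, 0.2529, 0.074]
tcp_rot: [-0.094, 0.701, 0.094, 0.701]
force: [-1.0, -0.1, 3.0]
finger_gap: 0.0141
t 13.3 [0.4377 0.2529 0.074 ] zyaw 15.24 gap 0.01414574158790573 F [-0.99 -0.1   3.02] M [-0.08  0.11 -0.02] tilt [-1.    -0.     0.001]
```

Contact: Fz went from -1.5 to +3 N. Releasing and withdrawing straight up.

```bash
python3 -m jog '[{"dx":0,"dy":0,"dz":0,"twist":0},{"dx":0,"dy":0,"dz":0,"twist":0},{"dx":0,"dy":0,"dz":0,"twist":0},{"dx":-0.4,"dy":0,"dz":0,"twist":0},{"dx":-0.8,"dy":0,"dz":0,"twist":0},{"dx":-1,"dy":0,"dz":0,"twist":0},{"dx":-1,"dy":0,"dz":0,"twist":0},{"dx":-1,"dy":0,"dz":0,"twist":0},{"dx":0,"dy":0,"dz":0,"twist":0}]' 50
python3 st.py .52 -.088 .17
python3 - <<'E'
from h import *
p=arm.snapshot("side");save(p,"s10.png",(320,190,420,320),5)
E
```

```text
t: 14.42
tcp_pos: [0.4386, 0.2533, 0.1809]
tcp_rot: [-0.093, 0.699, 0.094, 0.703]
force: [0.9, 0.4, -0.3]
finger_gap: 0.0499
t 14.425 [0.4386 0.2533 0.1809] zyaw 15.24 gap 0.04993178824761469 F [ 0.95  0.36 -0.33] M [-0.03 -0.14 -0.02] tilt [-1.     0.     0.005]
units dx,dy,dz [  0.43 -14.03  -0.45]
```

View pics/s10.png

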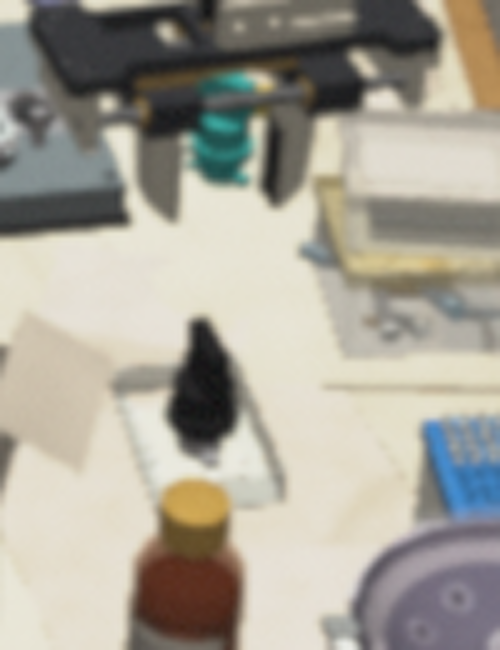

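The knob stands upright in the tray and is released. Next I'll move above the lever post.

```bash
python3 st.py .569 -.1065 .17
```

```text
t 14.475 [0.4378 0.253  0.1794] zyaw 15.24 gap 0.05008332981234657 F [0.41 0.66 0.35] M [ 0.04 -0.09  0.  ] tilt [-1.     0.     0.002]
units dx,dy,dz [  0.38 -15.25   1.28]
```

```bash
python3 -m jog '[{"dx":0,"dy":-0.5,"dz":0.08,"twist":0},{"dx":0,"dy":-1,"dz":0.08,"twist":0},{"dx":0,"dy":-1,"dz":0.08,"twist":0},{"dx":0,"dy":-1,"dz":0.08,"twist":0},{"dx":0,"dy":-1,"dz":0.08,"twist":0},{"dx":0,"dy":-1,"dz":0.08,"twist":0},{"dx":0,"dy":-1,"dz":0.08,"twist":0},{"dx":0,"dy":-1,"dz":0.08,"twist":0},{"dx":0,"dy":-1,"dz":0.08,"twist":0},{"dx":0,"dy":-1,"dz":0.08,"twist":0},{"dx":0,"dy":-1,"dz":0.08,"twist":0},{"dx":0,"dy":-1,"dz":0.08,"twist":0},{"dx":0,"dy":-1,"dz":0.08,"twist":0},{"dx":0,"dy":-1,"dz":0.08,"twist":0},{"dx":0,"dy":-1,"dz":0.08,"twist":0},{"dx":0,"dy":-0.75,"dz":0.08,"twist":0},{"dx":0.4,"dy":0,"dz":0,"twist":0.85},{"dx":0,"dy":0,"dz":0,"twist":0},{"dx":0,"dy":0,"dz":0,"twist":0}]' 50
python3 st.py .569 -.1065 .0805
python3 - <<'E'
from h import *
p=arm.snapshot("side");save(p,"s11.png",(270,100,390,240),4)
E
```

```text
t: 16.85
tcp_pos: [0.5687, -0.1065, 0.1688]
tcp_rot: [-0.068, 0.704, 0.068, 0.704]
force: [0.1, -1.4, -0.6]
finger_gap: 0.0502
t 16.85 [ 0.5687 -0.1065  0.1688] zyaw 11.08 gap 0.05020810325071371 F [ 0.05 -1.36 -0.56] M [-0.06 -0.19  0.01] tilt [-1.  0. -0.]
units dx,dy,dz [ 3.53 -0.    0.01]
```

View pics/s11.png

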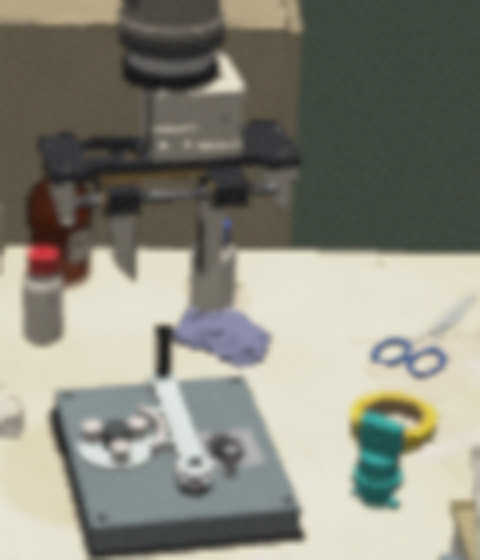

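The post at crop (163,350) lies centred between the open fingers. Descending and closing.

```bash
python3 -m jog '[{"dx":0.6,"dy":0,"dz":0,"twist":0},{"dx":0.8,"dy":0,"dz":0,"twist":0},{"dx":0.8,"dy":0,"dz":0,"twist":0},{"dx":0.6,"dy":0,"dz":0,"twist":0},{"dx":0.4,"dy":0,"dz":0,"twist":0},{"dx":0.3,"dy":0,"dz":0,"twist":0},{"dx":0,"dy":0,"dz":0,"twist":0}]'
python3 -m jog '[{"dx":0,"dy":0,"dz":0,"twist":0},{"dx":0,"dy":0,"dz":0,"twist":0},{"dx":0,"dy":0,"dz":0,"twist":0},{"dx":0,"dy":0,"dz":0,"twist":0}]' 0
python3 st.py
python3 - <<'E'
from h import *
p=arm.snapshot("side");save(p,"s12.png",(280,140,360,230),6)
E
```

```text
t: 17.77
tcp_pos: [0.5686, -0.1065, 0.0809]
tcp_rot: [-0.068, 0.704, 0.068, 0.704]
force: [-0.4, -0.2, -0.1]
finger_gap: 0.0502
t: 18.27
tcp_pos: [0.5691, -0.1066, 0.0815]
tcp_rot: [-0.068, 0.703, 0.068, 0.704]
force: [2.3, 2.1, -1.1]
finger_gap: 0.0148
t 18.275 [ 0.5691 -0.1066  0.0815] zyaw 10.98 gap 0.014784636792435418 F [ 2.33  2.07 -1.06] M [ 0.24 -0.53 -0.04] tilt [-1.    -0.     0.001]
```

View pics/s12.png

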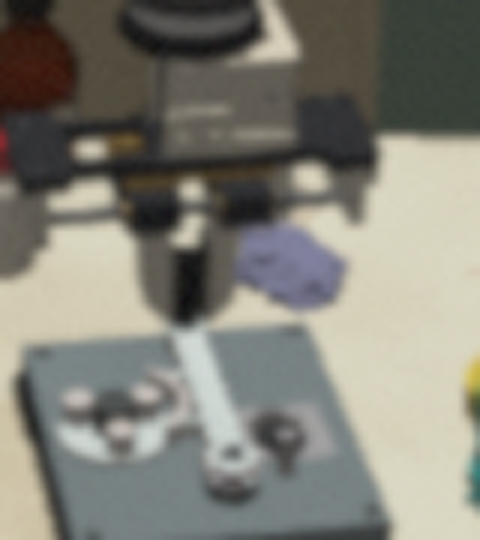

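Gripping the post with a gap of 14.8 mm. I'll swing along the 130 mm arc, turning the tool with the lever: per 5° that is dz -0.453, dy +0.02.

```bash
python3 -m jog '[{"dx":0,"dy":0.01,"dz":-0.23,"twist":0.5},{"dx":0,"dy":0.02,"dz":-0.45,"twist":1},{"dx":0,"dy":0.02,"dz":-0.45,"twist":1},{"dx":0,"dy":0.02,"dz":-0.45,"twist":1},{"dx":0,"dy":0,"dz":0,"twist":0}]'
python3 st.py
python3 -m jog '[{"dx":0,"dy":0.02,"dz":-0.45,"twist":1},{"dx":0,"dy":0.02,"dz":-0.45,"twist":1},{"dx":0,"dy":0.02,"dz":-0.45,"twist":1},{"dx":0,"dy":0.02,"dz":-0.45,"twist":1},{"dx":0,"dy":0,"dz":0,"twist":0}]'
python3 st.py .4758 -.0881 .0815
```

```text
t: 18.95
tcp_pos: [0.5298, -0.1077, 0.0815]
tcp_rot: [0.04, 0.705, -0.04, 0.707]
force: [4.4, 2.7, -2.9]
finger_gap: 0.0147
t 18.95 [ 0.5298 -0.1077  0.0815] zyaw -6.49 gap 0.014726890734498612 F [ 4.39  2.65 -2.89] M [ 0.34 -0.73  0.03] tilt [-1.     0.     0.002]
t: 19.58
tcp_pos: [0.4877, -0.095, 0.0815]
tcp_rot: [0.162, 0.687, -0.162, 0.689]
force: [7.1, 2.9, -5.6]
finger_gap: 0.0147
t 19.575 [ 0.4877 -0.095   0.0815] zyaw -26.44 gap 0.01465128251956891 F [ 7.07  2.88 -5.55] M [ 0.32 -1.03  0.03] tilt [-1.     0.001  0.003]
units dx,dy,dz [ 0.    0.04 -0.55]
```

```bash
python3 -m jog '[{"dx":0,"dy":0.02,"dz":-0.45,"twist":1},{"dx":0,"dy":0,"dz":-0.1,"twist":0.2},{"dx":0,"dy":0,"dz":0,"twist":0}]'
python3 st.py .4758 -.0881 .0815
python3 -m jog '[{"dx":0,"dy":0,"dz":-0.1,"twist":0},{"dx":0,"dy":0,"dz":0,"twist":0}]'
python3 st.py
python3 -m jog '[{"dx":0,"dy":0,"dz":-0.1,"twist":0},{"dx":0,"dy":0,"dz":0,"twist":0}]'
python3 st.py
```

```text
t: 19.95
tcp_pos: [0.4764, -0.0886, 0.0815]
tcp_rot: [0.197, 0.678, -0.197, 0.68]
force: [7.9, 1.6, -4.6]
finger_gap: 0.0148
t 19.95 [ 0.4764 -0.0886  0.0815] zyaw -32.4 gap 0.014787193327627514 F [ 7.94  1.65 -4.56] M [ 0.24 -1.11  0.06] tilt [-1.     0.001  0.004]
units dx,dy,dz [ 0.    0.   -0.03]
t: 20.2
tcp_pos: [0.4758, -0.0883, 0.0816]
tcp_rot: [0.197, 0.676, -0.197, 0.682]
force: [12.3, -1.3, -9.5]
finger_gap: 0.0144
t 20.2 [ 0.4758 -0.0883  0.0816] zyaw -32.4 gap 0.014432808718027233 F [12.28 -1.25 -9.48] M [-0.19 -1.76  0.06] tilt [-1.     0.002  0.008]
t: 20.45
tcp_pos: [0.4756, -0.088, 0.0818]
tcp_rot: [0.197, 0.675, -0.198, 0.683]
force: [18.9, -5.8, -15.5]
finger_gap: 0.0149
t 20.45 [ 0.4756 -0.088   0.0818] zyaw -32.41 gap 0.014889062298799056 F [ 18.94  -5.84 -15.49] M [-0.86 -2.55  0.05] tilt [-1.     0.002  0.012]
```

At the stop: the force rose steeply to 19 N with no further motion, and the position matches the computed stop to under 1 mm. I'll ease the push a little and check.

```bash
python3 -m jog '[{"dx":0,"dy":0,"dz":0.06,"twist":0},{"dx":0,"dy":0,"dz":0,"twist":0},{"dx":0,"dy":0,"dz":0,"twist":0}]'
python3 st.py
python3 - <<'E'
from h import *
s=arm.snapshot("side");p=arm.snapshot("top")
save(s,"s13.png",(250,130,420,330),3.5);save(p,"t13.png",(170,140,460,300),2.7)
for l in ["lock_knob","tray"]:
    for o in arm.outline_of(p,l)[:3]: print(l,round(o["confidence"],2),np.round(o["at"]),ray(p,o["at"],.06).round(3))
E
```

```text
t: 20.82
tcp_pos: [0.4758, -0.0882, 0.0817]
tcp_rot: [0.197, 0.676, -0.198, 0.682]
force: [13.5, -2.4, -11.0]
finger_gap: 0.0146
t 20.825 [ 0.4758 -0.0882  0.0817] zyaw -32.41 gap 0.014607421657536899 F [ 13.46  -2.44 -10.97] M [-0.44 -2.04  0.1 ] tilt [-1.     0.002  0.009]
tray 0.83 [237. 239.] [0.455 0.254 0.06 ]
```

View pics/s13.png

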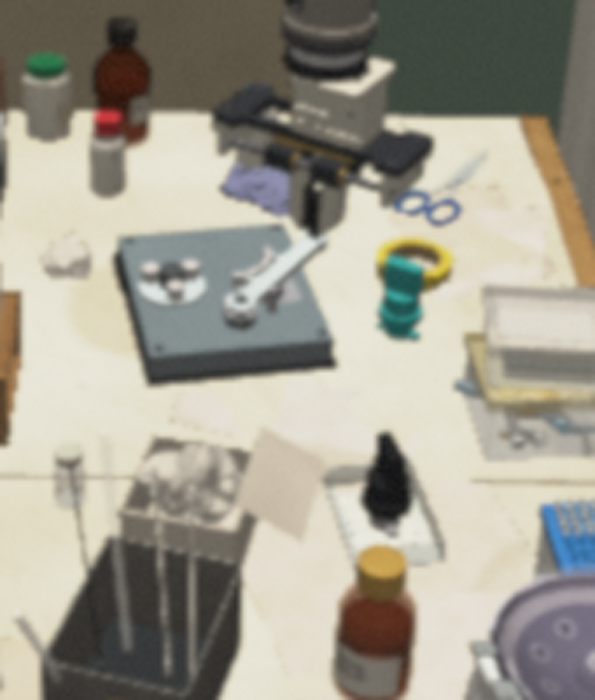

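View pics/t13.png

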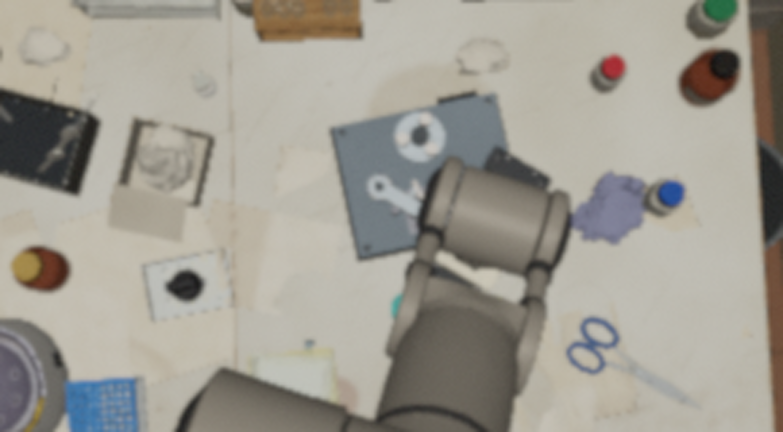

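The knob stands upright near the middle of the tray, at (185,285) in the top crop. In the side view the lever is swung over to the gripper at (315,210), and the bottles are where they were. Handing in.

```bash
python3 - <<'E'
from h import *
print(arm.close_job()); o=arm.observe(); print(o["t"],o["tcp_pos"],o["force"],o["finger_gap"])
E
```

```text
the job is handed in; nothing more can be done
None
the job is handed in; nothing more can be done
```

I turned the lock knob counterclockwise to its stop, lifted it straight out and stood it in the weigh tray. I then gripped the lever post, swung it to its stop and handed the job in at about 21 s with the gripper still holding it. `close_job()` gives no verdict, so the judged result is not known.

**Knob turn:** the moment about the knob's axis jumped to about 0.5 N·m at 17° gripper yaw, against 16° expected for the stop.

**Knob placement:** the last pictures show it upright near the tray's centre, let go.

**Lever:** the gripper was at (0.4758, -0.0882), against (0.4758, -0.0881) computed for the stop. It was pushing with about 14 N horizontally, with a 14.6 mm gap round the 14 mm post. Pushing harder raised the force to 19 N with almost no further motion.

**Bystanders:** by eye in the last pictures, the bottles stood where they began. I did not measure them, and the vial was only faintly visible.

**Checks that failed or disagreed:**
- My numeric fit of the knob's starting angle did not work, so I read it by eye as about 50° in world axes. That put the knob about 53° clockwise of the pump's y, just under the stated 55 to 80°. The jaws still closed flat on the bar at 14 mm.
- In the last top view the network did not find the knob, so its final position rests on the pictures and on where I released it.
- A vertical load of about 11 N, due to slight gripper tilt under the push, was still on the wrist at the end. This is well under the 120 N limit.

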